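# Wedge the lens cells tight and read the frame's code

## Robot

A 7-joint arm with a two-finger parallel gripper is mounted at the origin on the work surface. World frame = base frame: x ahead of the robot, y to its left, z up, the work surface at z = 0. Lengths are in m, angles in rad, forces in N, time in s.
With the tool pointing down it reaches from about 0.4 to 0.9 m from the base axis. Payload 5.6 kg.
Tool frame: the origin (TCP) lies midway between the tips of the shut fingers; the grasp point (between the pads) lies 19 mm behind it; z points along the fingers, y is the line along which they close (so a half turn about z gives the same grasp; the last joint's range is limited). The gripper opens to 92 mm and grips with 3 to 60 N. Pads are 20 mm wide; open, the fingers measure 128 mm over their backs; the gripper's body (75 mm by 189 mm) begins 69 mm behind the grasp point.
Start: joints at [1.142, 0.468, -0.012, 1.603, 0.006, 1.071, -0.056], TCP at [0.245, -0.602, 0.215] pointing down, gripper open.
Joint ranges: [-2.53, 2.53], [-0.31, 2.02], [-1.57, 1.55], [0.28, 2.44], [-1.29, 4.43], [0.15, 1.84], [-2.92, 2.92]. Speed limits (rad/s): [2.57, 2.57, 3.14, 3.14, 3.14, 3.14, 3.14].

## Interface

Orientations are given as a 3x3 rotation matrix whose columns are the frame's x, y, z axes.
In Python, from station import env, effector, solver, viewer, workorder, search_frame, tip_of gives the robot as it stands. Calls block until the motion is done:
- env.reach(position, orientation): joint-space move of the TCP to a pose.
- env.movel(position, frame=None, rate=0.15): straight line of the TCP; frame=None keeps the orientation; rate is the mean speed in m/s.
- env.goto_joints(angles): joint-space move.
- effector.release() and effector.grasp(squeeze=None): open the fingers fully, or close them until they stop; squeeze is the grip in N (None keeps the last).
- env.pause(seconds).
- solver.inverse_kinematics(position, orientation): joint angles nearest the present ones, or None.
- env.sense(): the state.
- viewer.read_camera(name): name is "side" or "top"; returns (picture, depth): 400x640x3 uint8, red, green, blue; 400x640 float32, m along the optical axis (not along the pixel's ray), 0 where there is no reading.
- viewer.camera_info(name): a dict with "intrinsics" (3x3 intrinsics, pixels), "eye" and "rotation" of the camera in the world. Camera axes: x right, y up, looking along -z (the intrinsics and any distortion apply to the point x, -y, -z); pixel columns grow to the right and rows downward; lengths in m; the calibration is good to about 2 mm. A picture is of the moment at which its call begins. camera_info takes no time and is no camera call.
A pose or a line that the arm cannot do raises env.PlanningError and nothing moves.
- workorder.finish_job(): hands the job in; it is judged then, once.
Trained networks look in the newest picture that a camera, given by its name, has taken for a name from the list of things; names that differ only in an ending like _2 or _b are one class to them, and where a whole thing is asked for, a point or a joint stands for the part that bears it (a point fixed in the world has none). Each returns a list of dicts, best first, with "score" (0 to 1); they miss things now and then, are a little off and sometimes report something else, mostly with a low value. They report only what shows in the picture. A call takes as long as a camera call.
- search_frame(camera, name): "at" ([x, y, z] in m, in world coordinates, good to about 4 mm: the middle of the surface that is visible of it).
- tip_of(camera, name): "at" ([x, y, z] in m, in world coordinates, good to about 4 mm: a listed point, or the origin of a listed thing).
The state is a dict: "t": time; "joint_positions": joint angles; "joint_velocities": joint speeds; "tau": joint torques, N m; "ee_pos": TCP position; "tcp_rot": TCP orientation; "wrist_force": force on the tool from outside, world axes, zero at the start; "moment": the same for the moment, N m; "gripper_width": finger opening in m; "grasp_force": force on a finger pad.
Only numpy, scipy, OpenCV 4.12 (cv2) and the standard library are available. Lean on these libraries where they do the work, as an engineer would, in place of code of your own. Each camera call takes 0.05 s, during which the arm holds its last target. There are 200 camera calls.

## Task

Stand every lens cell that is here in the frame's row between the row stop and the jaw, upright on the plate with the lenses looking along the row, and make the row up to three with plain filler blocks; then drive the wooden wedge firmly into the tapered gap beside the row so that it jams and stays tight by itself. After that take the code reader from its dock, hold it squarely over the code plate, 3 to 12 cm away, still for a good second, and put it back upright in the dock; the row must still be tight at the end and the other things on the bench left where they are.

Things in the scene. Friction and masses are not known exactly. Their poses are not given: they have to be found in the camera images.
- frame: Fixed aluminium plate 200 x 175 x 10 mm, the locking frame; origin at table height, plate x -115..85, y -90..85 mm. Row stop (right): inner face y = -75, x -8..82, top z = 30 mm. Two low rails along y (inner faces at x = 4 and 70, y -87..22, top z = 20 mm) keep the row between them. To the left of the row a sloped jaw leaves a tapered gap, wider towards -x, open at both ends.
- row_mid (a point): On the frame's plate top (z = 10 mm): centre of the middle one of three blocks in a tight row. The row runs along the frame's y at 34 mm pitch from the row stop, blocks side by side with lens faces together, each block's 56 mm along x between the rails, which leave 5 mm at each end.
- wedge_home (a point): On the plate top: where the wedge's origin comes to lie (axes as the frame's) when it jams against a tight row of three, give or take some 6 mm in x. Each 1 mm of slack in the row lets the wedge 5.6 mm further along +x; with two blocks it never jams.
- jaw: Fixed steel bar on the plate, 88 x 12 x 18 mm (top 28 mm over the table), turned -0.176 rad about z from the frame. Origin: middle of its underside. Its inner face runs through frame points (75, 47) and (-5, 61) mm.
- wedge: Loose wooden wedge. Origin: centre of the underside of its square head, 30 (x) x 28 (y) x 45 mm high. From it a 22 mm high taper runs to the thin end at x = 105 mm: -y side straight at y = -14 (against the blocks), +y side from y = 22 at x = 15 to y = 6 at x = 105 (against the jaw). Pushed on the head's back along frame +x with 12 to 20 N it closes the row and stays jammed when released.
- code_plate: White square code plate 42 x 42 mm with a dark 30 mm code, fixed on a foot on the frame, centre at frame (-75, -52, 26) mm. Origin at the centre of its face; z is the face's outward normal, leaning 25 degrees from vertical towards the frame's -x (towards the robot).
- dock: Fixed grey open tray, the reader's dock, 68 x 68 x 16 mm outside, walls 5 mm, inner floor 5 mm above its origin (centre of its underside).
- reader: Loose hand-held code reader standing upright in its dock: head 44 x 44 x 36 mm at the bottom, grip 30 x 30 mm above it up to 112 mm. Origin at the centre of the underside, where the window is; it looks along its own -z. It reads a code centred within 15 mm of its axis, 30 to 120 mm from the window, with its axis within 15 degrees of the plate's normal, held still (under 20 mm/s) for 1 s.
- lens_1: Loose lens cell: black block 56 (x) x 34 (y) x 56 mm high with a round lens in each 56 mm wide face (lens axis along y) and a steel cap on its top. Origin at the centre of its underside, upright. About 0.2 kg. May be absent.
- lens_2: Loose lens cell: black block 56 (x) x 34 (y) x 56 mm high with a round lens in each 56 mm wide face (lens axis along y) and a steel cap on its top. Origin at the centre of its underside, upright. About 0.2 kg. May be absent.
- lens_3: Loose lens cell: black block 56 (x) x 34 (y) x 56 mm high with a round lens in each 56 mm wide face (lens axis along y) and a steel cap on its top. Origin at the centre of its underside, upright. About 0.2 kg. May be absent.
- blank_1: Loose plain black filler block, 56 (x) x 34 (y) x 44 mm high, no lens. Origin at the centre of its underside. About 0.2 kg.
- blank_2: Loose plain black filler block, 56 (x) x 34 (y) x 44 mm high, no lens. Origin at the centre of its underside. About 0.2 kg.
- duster_can: Bystander, not to be disturbed: standing spray can 54 mm across, 170 mm high.
- lens_tube: Bystander, not to be disturbed: black tube lying, 42 mm across, 90 mm long.
- retaining_ring: Bystander, not to be disturbed: steel ring lying flat, 54 mm across, 10 mm high.
- driver: Bystander, not to be disturbed: screwdriver lying.
- lens_cap: Bystander, not to be disturbed: black cap disc, 42 mm across, 12 mm high.
- post_holder: Bystander, not to be disturbed: black post holder standing, 52 mm foot, 100 mm high.

How it is judged:
On the way, in this order (a step that is already met when the one before it is completed fails the run):
1. all lens cells stand in the row and the wedge is jammed tight (x of lens_1 in the frame of frame between 0.029 and 0.045 m and y of lens_1 in the frame of frame between -0.068 and 0.02 m and z of each of lens_1, lens_2, lens_3, wedge in the frame of frame below 0.014 m and angle between each of lens_1, lens_2, lens_3's own z axis and vertical below 0.1 rad and angle between the y axis of each of lens_1, lens_2, lens_3 and the y axis of frame, either way round below 0.15 rad and x of lens_2 in the frame of frame between 0.029 and 0.045 m and y of lens_2 in the frame of frame between -0.068 and 0.02 m and x of lens_3 in the frame of frame between 0.029 and 0.045 m and y of lens_3 in the frame of frame between -0.068 and 0.02 m and x of wedge in the frame of frame between -0.042 and -0.022 m and y of wedge in the frame of frame between 0.033 and 0.049 m and angle between the x axis of wedge and the x axis of frame, either way round below 0.08 rad and contact force between wedge and jaw above 0.1 N), for 0.3 s.
2. the reader is held still and square over the code plate (z of code_plate in the frame of reader between -0.12 and -0.03 m and x of code_plate in the frame of reader between -0.015 and 0.015 m and y of code_plate in the frame of reader between -0.015 and 0.015 m and angle between the z axis of reader and the z axis of code_plate, either way round below 0.26 rad and linear speed of reader below 0.02 m/s), for 1 s.
At the end, for the whole second after the job is handed in: Every lens cell present upright in the row on the plate (frame x 29..45, y -68..20 mm); wedge flat in the gap, origin at frame x -42..-22, y 33..49 mm, straight to 0.08 rad, touching the jaw (over 0.1 N) by itself; reader upright in its dock within 15 mm of centre; all at rest (all of step 1 and horizontal distance between reader and dock below 0.015 m and z of reader in the frame of dock below 0.01 m and angle between reader's own z axis and vertical below 0.08 rad and linear speed of each of lens_1, lens_2, lens_3, wedge, reader below 0.02 m/s).
It fails at once if a bystander is moved more than 40 mm (distance of any of duster_can, lens_tube, retaining_ring, driver, lens_cap, post_holder from where it was at the start of the episode above 0.04 m).
Of lens_1, lens_2, lens_3 only 1 to 3 are there at a start; the rules pass over those that are not, and their reading is None.
At some moment in a run one of lens_1, lens_2, lens_3, blank_1, blank_2, wedge may be knocked a few centimetres aside while the robot is not near it.
It also fails if it takes over 210 s, if anything falls off the work surface, if the arm or the gripper's body presses on something with over 40 N, if the wrist force passes 120 N, or if a joint passes its speed limit or range.

## Working session

There is one attempt and no reset: what is moved stays moved. The work goes in short steps, each a Python script; the robot and the scene stay as the last script left them, time stands still between calls to the robot, and variables do not carry over. Pictures are saved under pics/ and viewed, at most 14 in all, crops included, and the job is handed in when it is done.

```bash
ls; mkdir -p pics; cat > a.py <<'E'
from station import env, effector, solver, viewer, workorder, search_frame, tip_of
import numpy as np, cv2
np.set_printoptions(precision=4,suppress=True)
E
python3 - <<'E'
from a import *
for c in ("side","top"):
    p,d=viewer.read_camera(c); cv2.imwrite(f"pics/{c}0.png",p[:,:,::-1])
    i=viewer.camera_info(c); print(c,i)
    for n in ["frame","row_mid","wedge_home","jaw","wedge","code_plate","dock","reader","lens_1","blank_1"]:
        print(n,[(np.round(r["at"],4).tolist(),round(r["score"],2)) for r in tip_of(c,n)])
print(env.sense())
E
```

```text
pics
side {'intrinsics': array([[481.5186,   0.    , 324.1776],
       [  0.    , 481.5186, 206.9902],
       [  0.    ,   0.    ,   1.    ]]), 'eye': array([0.5127, 0.895 , 1.0006]), 'rotation': array([[-0.9987,  0.0261, -0.0435],
       [-0.0489, -0.7264,  0.6855],
       [-0.0137,  0.6868,  0.7268]])}
frame [([0.5714, -0.004, -0.0042], 0.66)]
row_mid [([0.6075, -0.0233, 0.0133], 0.6), ([0.471, 0.3597, -0.0027], 0.48)]
wedge_home [([0.531, 0.0278, 0.0089], 0.7)]
jaw [([0.591, 0.0582, 0.0097], 0.52)]
wedge [([0.5464, -0.2749, 0.0007], 0.89), ([0.5067, -0.0704, 0.0283], 0.36)]
code_plate [([0.5051, -0.0692, 0.0258], 0.59)]
dock [([0.6124, -0.3746, -0.0011], 0.64)]
reader [([0.4511, 0.2583, -0.0023], 0.53), ([0.6083, -0.0261, 0.0099], 0.23)]
lens_1 [([0.5648, 0.2413, -0.0038], 0.71), ([0.4523, 0.2594, -0.0028], 0.66)]
blank_1 [([0.6062, -0.0235, 0.0146], 0.7), ([0.4736, 0.3589, -0.0026], 0.64), ([0.4215, -0.2405, 0.0005], 0.63), ([0.6131, -0.3752, -0.0001], 0.54)]
top {'intrinsics': array([[368.5181,   0.    , 314.6367],
       [  0.    , 368.5181, 198.3317],
       [  0.    ,   0.   
[... 719 characters left out ...]
.2408, -0.0047], 0.9), ([0.6061, -0.0242, 0.0099], 0.65), ([0.4665, 0.3592, 0.0015], 0.58)]
{'t': 1.1, 'joint_positions': array([ 1.142 ,  0.4675, -0.0116,  1.6027,  0.006 ,  1.0714, -0.0563]), 'joint_velocities': array([-0.0007, -0.0012, -0.0004,  0.0008,  0.0001, -0.0006, -0.0006]), 'tau': array([ -0.0013, -52.0433,  -0.0129, -24.4055,  -0.0567,   0.0114,
         0.    ]), 'ee_pos': array([ 0.2446, -0.6023,  0.2146]), 'tcp_rot': array([[ 0.9265,  0.3763, -0.    ],
       [ 0.3763, -0.9265, -0.0001],
       [-0.0001,  0.    , -1.    ]]), 'wrist_force': array([ 0.0866, -0.6905,  0.9666]), 'moment': array([-0.0138, -0.0488, -0.0107]), 'grasp_force': 0.0, 'gripper_width': 0.09196641250405464}
```

View pics/side0.png

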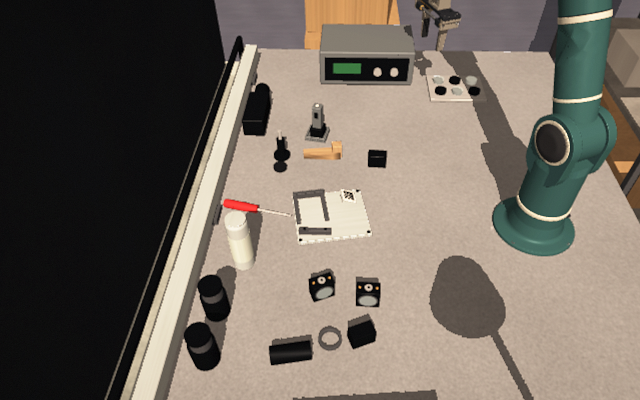

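View pics/top0.png

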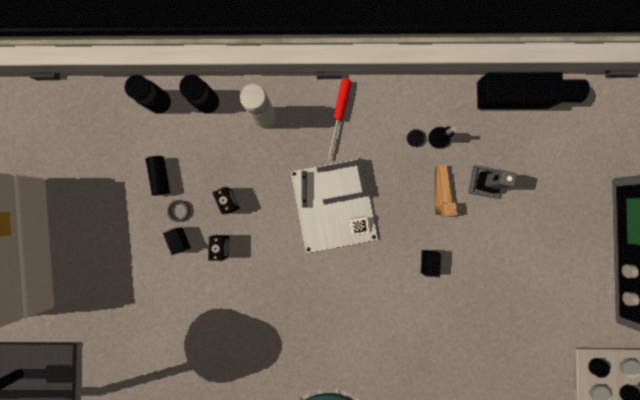

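Two upright lens cells are here at about (218,247) and (226,200) in the top view, with blanks at (177,240) and (431,263). The wedge is at (445,195), the reader in its dock at (488,181), and the frame is turned about +0.2 rad. Next I fit the poses from depth.

```bash
cat >> a.py <<'E'
def cloud(c):
    p,d=viewer.read_camera(c); i=viewer.camera_info(c); K=i["intrinsics"]
    v,u=np.mgrid[0:400,0:640]
    X=np.stack([(u-K[0,2])/K[0,0]*d,-(v-K[1,2])/K[1,1]*d,-d],-1)@i["rotation"].T+i["eye"]
    ok=d>0
    return X[ok],p[ok]
def rect(P,at,zlo,zhi,r=.06):
    "minAreaRect of points near at; returns centre, long size, short size, yaw of long axis, median z"
    m=(np.hypot(*(P[:,:2]-np.array(at)[:2]).T)<r)&(P[:,2]>zlo)&(P[:,2]<zhi)
    if m.sum()<6: return None
    Q=P[m]; (cx,cy),(w,h),a=cv2.minAreaRect((Q[:,:2]*1000).astype(np.float32))
    if w<h: w,h,a=h,w,a+90
    a=(a+90)%180-90
    return np.array([cx/1000,cy/1000]),w,h,np.radians(a),np.median(Q[:,2]),int(m.sum())
E
python3 - <<'E'
from a import *
src=np.array([[0,0],[37,-24],[-32,41],[36,60],[-75,-52]])/1000
dst=np.array([[.570,-.006],[.6085,-.024],[.5316,.029],[.592,.059],[.5025,-.07]])
a,b=src-src.mean(0),dst-dst.mean(0); H=a.T@b
th=np.arctan2(H[0,1]-H[1,0],H[0,0]+H[1,1]); R=np.array([[np.cos(th),-np.sin(th)],[np.sin(th),np.cos(th)]])
t=dst.mean(0)-R@src.mean(0); print("kabsch",th,t,(src@R.T+t-dst)*1000)
for c in("top","side"):
    P,C=cloud(c); print(c)
    m=(C.min(1)>140)&(np.hypot(P[:,0]-.56,P[:,1]+.01)<.16)&(P[:,2]<.025)&(P[:,2]>.004)
    Q=P[m]; (c0,s,an)=cv2.minAreaRect((Q[:,:2]*1000).astype(np.float32))
    print("plate",c0,s,an,np.median(Q[:,2]), "centre pred",R@[-.015,-.0025]+t)
    for n,at,lo,hi in [("lensA",(.563,.2415),.045,.075),("lensB",(.455,.258),.045,.075),("blkC",(.418,-.241),.035,.06),("blkD",(.47,.359),.035,.06),
        ("wedge",(.545,-.275),.012,.06),("whead",(.545,-.275),.035,.06),("taper",(.6,-.27),.015,.03),("dock",(.615,-.376),.010,.02),("rdtop",(.615,-.376),.1,.13),("rhead",(.615,-.376),.025,.055)]:
        print(n,rect(P,at,lo,hi,.1 if n=="wedge" else .055))
E
```

```text
kabsch 0.16800069057306705 [ 0.5685 -0.0062] [[-1.5397 -0.1926]
 [ 0.4525  0.3322]
 [-1.5448 -0.1206]
 [ 1.9208 -0.0177]
 [ 0.7112 -0.0013]]
top
plate (552.8670043945312, -11.54315185546875) (199.5736846923828, 173.83834838867188) 10.722774505615234 0.009215942411723521 centre pred [ 0.5541 -0.0112]
lensA (array([0.5637, 0.242 ]), 55.754215240478516, 35.84111785888672, np.float64(0.40175399585256166), np.float64(0.054855633813408966), 382)
lensB (array([0.4538, 0.2587]), 55.48201370239258, 36.076419830322266, np.float64(-0.022195183998883882), np.float64(0.05482238983424126), 396)
blkC (array([ 0.4178, -0.2378]), 55.36124038696289, 34.63766098022461, np.float64(-0.0357338960325197), np.float64(0.0432971719952539), 388)
blkD (array([0.4686, 0.3603]), 55.47962188720703, 34.47846984863281, np.float64(0.41446636228945954), np.float64(0.04263840233900429), 369)
wedge (array([ 0.5844, -0.3109]), 116.23784637451172, 114.68572235107422, np.float64(-0.025946512710369497), np.float64(0.02186588969162956), 876)
whead (array([ 0.5437, -0.2768]), 29.917516708374023, 28.560665130615234, np.float64
[... 1528 characters left out ...]
.5449, -0.281 ]), 36.629981994628906, 28.095626831054688, np.float64(-1.5423392604472879), np.float64(0.04551252677777695), 81)
taper (array([ 0.5964, -0.2717]), 100.80438995361328, 39.64543151855469, np.float64(0.03007390473490952), np.float64(0.022552702608598763), 242)
dock (array([ 0.6116, -0.3758]), 75.73206329345703, 70.05097198486328, np.float64(1.3947228960629072), np.float64(0.015990342800200952), 127)
rdtop (array([ 0.6093, -0.375 ]), 37.641780853271484, 29.416709899902344, np.float64(1.3126497307468998), np.float64(0.11466976572972154), 101)
rhead (array([ 0.6078, -0.3766]), 52.36980056762695, 43.64888000488281, np.float64(1.2600220723394624), np.float64(0.04013900790360858), 135)
```

```bash
cat >> a.py <<'E'
TH=np.radians(10.72); RF=np.array([[np.cos(TH),-np.sin(TH),0],[np.sin(TH),np.cos(TH),0],[0,0,1]])
OF=np.array([.5529,-.0115,0])-RF@[-.015,-.0025,0]
def F(x,y,z): return OF+RF@(np.array([x,y,z])/1000)     # frame mm -> world m
def down(yaw):
    y=np.array([np.cos(yaw),np.sin(yaw),0]); z=np.array([0,0,-1.]); return np.column_stack([np.cross(y,z),y,z])
def best(pos,yaw):
    "of the two half-turn grasps the one with the last joint nearest the middle"
    o=[(abs(q[6]),k) for k in(0,1) if (q:=solver.inverse_kinematics(pos,down(yaw+k*np.pi))) is not None]
    return down(yaw+min(o)[1]*np.pi)
def here(): return np.array(env.sense()["ee_pos"])
def up(z=.25,rate=.25):
    p=here(); p[2]=z; env.movel(p,rate=rate)
def over(pos,yaw,z=.25):
    p=np.array(pos,float); p[2]=z; R=best(p,yaw); env.reach(p,R); return R
def push(d,limit,maxd,step=.001,rate=.02):
    "step along unit d until the reaction change passes limit N; returns travel, force"
    d=np.array(d); f0=np.array(env.sense()["wrist_force"])@d; p=here()
    for k in range(1,int(maxd/step)+1):
        env.movel(p+d*step*k,rate=rate); f=-(np.array(env.sense()["wrist_force"])@d-f0)
        if f>limit: break
    return k*step,f
def fetch(at,h,tcp,slot_y):
    P,_=cloud("top"); r=rect(P,at,h-.012,h+.012,.07); print("block",r)
    if r is None or abs(r[1]-56)>5 or abs(r[2]-35)>5: raise SystemExit("look again")
    c,a=r[0],r[3]
    effector.release(); over([*c,0],a); env.movel([*c,tcp],rate=.2)
    effector.grasp(25); env.pause(.2); s=env.sense(); print("width",s["gripper_width"],s["grasp_force"])
    up()
    t=F(37,slot_y+4,0); over(t,TH); env.movel(F(37,slot_y+4,10+tcp*1000+8),rate=.2); env.movel(F(37,slot_y+4,10+tcp*1000+.7),rate=.05)
    print("slide",push(-RF[:,1],5,.008), "t",env.sense()["t"])
    effector.release(); up()
    print("width after",env.sense()["gripper_width"])
E
python3 - <<'E'
from a import *
fetch((.5637,.242),.055,.022,-58)
over([.45,.0,0],TH,.35) if 0 else None
p,_=viewer.read_camera("side"); cv2.imwrite("pics/s1.png",cv2.resize(p[150:330,200:440,::-1],None,fx=3,fy=3))
E
```

```text
block (array([0.5638, 0.2422]), 55.82656478881836, 36.231285095214844, np.float64(0.40483720402557366), np.float64(0.05481763257641703), 395)
width 0.05553637817691248 24.98731255531311
slide (0.008, np.float64(5.9406523452069555)) t 12.4583
width after 0.09166830735200485
```

View pics/s1.png

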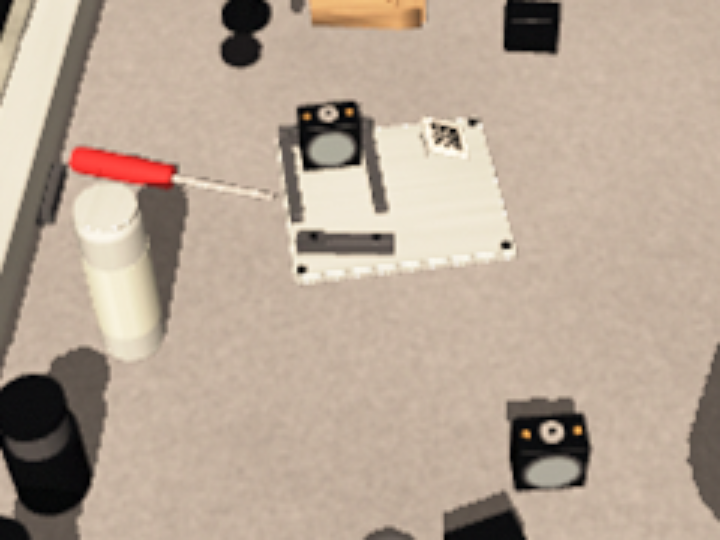

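The first cell stands between the rails against the stop (330,135). On to the second lens cell and a blank.

```bash
python3 - <<'E'
from a import *
fetch((.4538,.2587),.055,.022,-24)
fetch((.418,-.2378),.043,.017,10)
over([.42,-.24,0],TH,.3)
P,C=cloud("top")
for y,h in((-58,.065),(-24,.065),(10,.053)):
    r=rect(P,F(37,y,0),h-.006,h+.008,.05); 
    if r: print((RF.T@(np.array([*r[0],0])-OF))*1000,r)
print("whead",rect(P,(.5437,-.2768),.035,.06,.055)); print("taper",rect(P,(.6,-.27),.015,.03,.055))
p,_=viewer.read_camera("side"); cv2.imwrite("pics/s2.png",cv2.resize(p[130:290,200:440,::-1],None,fx=3,fy=3)); print(env.sense()["t"])
E
```

```text
block (array([0.4185, 0.2744]), 56.25977325439453, 36.7532844543457, np.float64(0.10216826370303891), np.float64(0.0549707656069664), 408)
width 0.05590571517184132 24.923588633537292
slide (0.008, np.float64(7.278653196519961)) t 23.9083
width after 0.09219334288967
block Nonelook again
```

```bash
python3 - <<'E'
from a import *
over([.45,.25,0],TH,.3)
p,_=viewer.read_camera("top"); cv2.imwrite("pics/t2.png",p[:,:,::-1])
print([(r["at"],r["score"]) for r in tip_of("top","blank_1")])
P,C=cloud("top")
for y,h in((-58,.065),(-24,.065)):
    r=rect(P,F(37,y,0),h-.006,h+.008,.05); 
    if r: print((RF.T@(np.array([*r[0],0])-OF))*1000,r)
print(rect(P,(.418,-.238),.03,.055,.07))
E
```

```text
[([0.4187, -0.2412, -0.0038], 0.88), ([0.4675, 0.3593, -0.0013], 0.74), ([0.5383, 0.3634, -0.0029], 0.27)]
[ 35.5256 -41.9953   0.    ] (array([ 0.6099, -0.0409]), 67.1263198852539, 55.811424255371094, np.float64(-1.3874339406726581), np.float64(0.06550622697507341), 702)
[ 35.5825 -39.9644   0.    ] (array([ 0.6096, -0.0389]), 67.12442779541016, 55.72834014892578, np.float64(-1.385637871543995), np.float64(0.06546248360115275), 708)
(array([ 0.4177, -0.2378]), 55.2637939453125, 35.011741638183594, np.float64(-0.04661024592440331), np.float64(0.04328031966743917), 404)
```

View pics/t2.png

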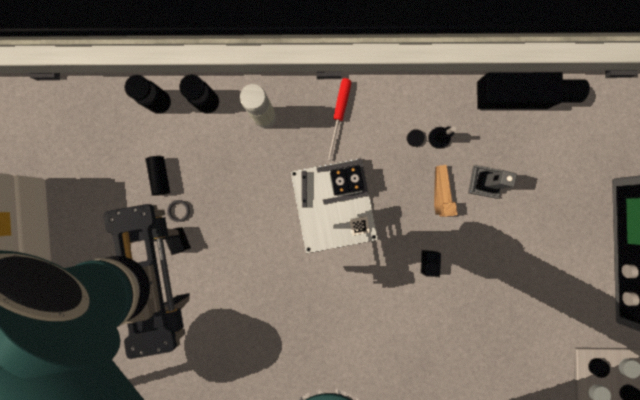

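The two lens cells sit side by side, tight, in the row at (347,180). The blank at (431,263) hasn't moved; the arm was just hiding it. I fetch it now.

```bash
python3 - <<'E'
from a import *
fetch((.418,-.2378),.043,.017,10)
over([.45,.25,0],TH,.3)
P,C=cloud("top")
for y,h in((-41,.065),(10,.053)):
    r=rect(P,F(37,y,0),h-.005,h+.008,.06); 
    if r: print((RF.T@(np.array([*r[0],0])-OF))*1000,r)
print("whead",rect(P,(.5437,-.2768),.035,.06,.055)); print("taper",rect(P,(.6,-.27),.015,.03,.055))
p,_=viewer.read_camera("side"); cv2.imwrite("pics/s2.png",cv2.resize(p[130:290,200:440,::-1],None,fx=3,fy=3)); print(env.sense()["t"])
E
```

```text
block (array([ 0.4178, -0.2377]), 55.73725128173828, 35.349937438964844, np.float64(-0.05433434519201463), np.float64(0.04326940875553836), 400)
width 0.05573615927860544 25.00049740076065
slide (0.007, np.float64(7.264022875418123)) t 36.7917
width after 0.09201634244126301
[ 35.6566 -40.686    0.    ] (array([ 0.6098, -0.0396]), 68.81698608398438, 56.1683464050293, np.float64(-1.3881742661661864), np.float64(0.06538049699954884), 745)
[35.4717 -0.5507  0.    ] (array([ 0.6021, -0.0002]), 55.765018463134766, 54.72190856933594, np.float64(0.18830877508338353), np.float64(0.05304539112316975), 365)
whead (array([ 0.5437, -0.277 ]), 29.904197692871094, 28.573427200317383, np.float64(0.13381811065775964), np.float64(0.04422908197591724), 179)
taper (array([ 0.5975, -0.2694]), 101.38156127929688, 35.97613525390625, np.float64(0.05547930888485615), np.float64(0.021197657510642287), 515)
39.7333
```

View pics/s2.png

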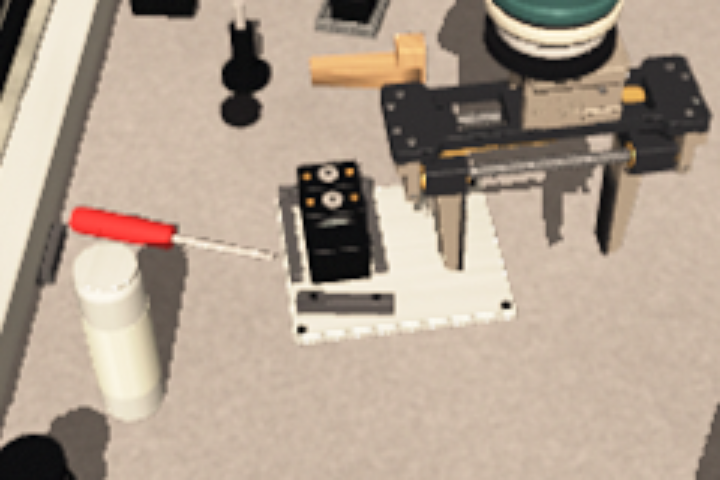

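```bash
python3 - <<'E'
from a import *
y0=.08; c=np.array([.5437,-.277])-.005*np.array([np.cos(y0),np.sin(y0)])
for k in(0,1):
    for p,y in(([*c,.25],y0),(F(-100,42,250),TH),(F(-30,41,30),TH)):
        q=solver.inverse_kinematics(p,down(y+np.pi/2+k*np.pi)); print(k,None if q is None else q[6])
K=int(input()) if 0 else None
E
```

```text
0 1.4102299381095984
0 1.281782407703729
0 0.7819359039680229
1 -1.4922208290763428
1 -1.6889023166209798
1 -1.954501236871705
```

```bash
cat >> a.py <<'E'
def wedge_pose():
    P,_=cloud("top"); r=rect(P,F(-40,41,0),.047,.062,.045)
    print("whead in frame",None if r is None else ((RF.T@(np.array([*r[0],0])-OF))*1000,r))
E
python3 - <<'E'
from a import *
h=np.pi/2; y0=.08; c=np.array([.5437,-.277])-.005*np.array([np.cos(y0),np.sin(y0)])
effector.release(); env.reach([*c,.25],down(y0+h)); env.movel([*c,.018],rate=.2)
effector.grasp(25); env.pause(.2); print(env.sense()["gripper_width"]); up()
D=down(TH+h)
env.reach(F(-100,42,250),D); env.movel(F(-100,42,38),rate=.2); env.movel(F(-100,42,28.7),rate=.05)
print(push(RF[:,0],5,.05,.0025,.05)); print((RF.T@(here()-OF))*1000, env.sense()["t"])
p,_=viewer.read_camera("side"); cv2.imwrite("pics/s3.png",cv2.resize(p[130:290,200:440,::-1],None,fx=3,fy=3))
E
```

```text
0.03586301341018968
(0.05, np.float64(4.61995727316185))
[-50.4183  41.227   28.5672] 53.0583
```

View pics/s3.png

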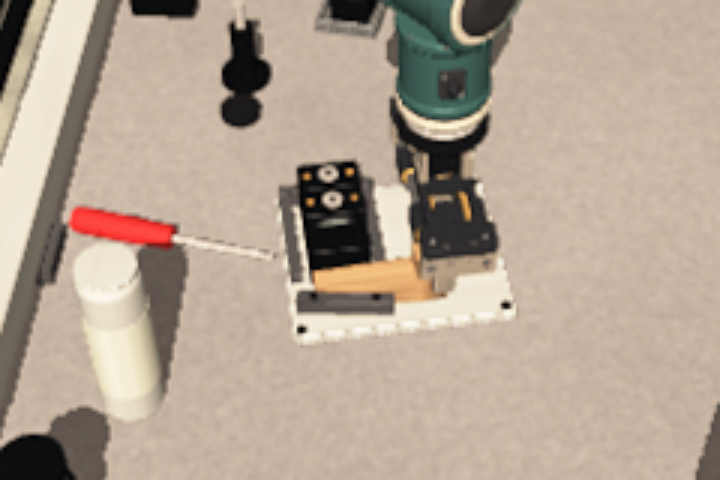

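The wedge is in the gap at (360,280), with the row tight on its right. I release it and drive it from behind.

```bash
python3 - <<'E'
from a import *
effector.release(); up(.2)
P,_=cloud("top"); wedge_pose()
D=down(TH+np.pi/2); p=here(); b=RF[:,0]
effector.grasp(10)
env.reach(F(-95,41,200),D); wedge_pose(); env.movel(F(-95,41,24),rate=.2)
print(push(b,16,.07,.0005,.02)); env.pause(.3); print((RF.T@(here()-OF))*1000, env.sense()["wrist_force"])
env.movel(here()-b*.02,rate=.05); up(.2); 
env.reach(F(-200,41,250),D); env.pause(.3); wedge_pose(); print(env.sense()["t"])
P,C=cloud("top")
for y,h in((-41,.065),(10,.053)):
    r=rect(P,F(37,y,0),h-.005,h+.008,.06); 
    if r: print((RF.T@(np.array([*r[0],0])-OF))*1000,r[1:])
p,_=viewer.read_camera("side"); cv2.imwrite("pics/s4.png",cv2.resize(p[130:290,200:440,::-1],None,fx=3,fy=3))
p,_=viewer.read_camera("top"); cv2.imwrite("pics/t4.png",cv2.resize(p[130:290,260:420,::-1],None,fx=3.7,fy=3.7))
E
```

```text
whead in frame None
whead in frame (array([-44.3731,  38.775 ,   0.    ]), (array([0.5164, 0.0236]), 29.84160614013672, 27.645687103271484, np.float64(0.2430527810300796), np.float64(0.05421901623535508), 163))
(0.0375, np.float64(17.50038274571787))
[-61.5935  42.2435  24.2136] [-16.8669  -0.312   15.5389]
whead in frame (array([-37.4877,  39.5256,   0.    ]), (array([0.523 , 0.0256]), 29.864845275878906, 27.82716178894043, np.float64(0.20554438747372647), np.float64(0.054126691316408126), 163))
79.3333
[ 35.6063 -41.3328   0.    ] (68.58102416992188, 55.842899322509766, np.float64(-1.385653018272695), np.float64(0.06540478387652743), 746)
[35.576  -6.3335  0.    ] (66.11540985107422, 55.8775520324707, np.float64(-1.3811338669294257), np.float64(0.05311570836077617), 364)
```

View pics/t4.png

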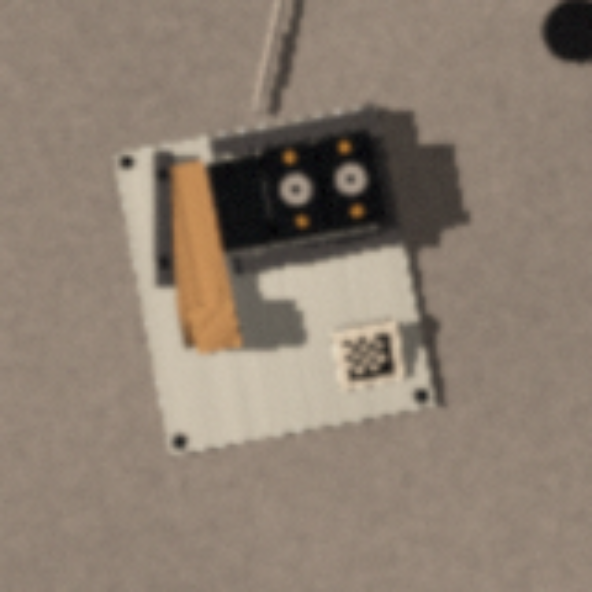

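The wedge is in the gap against the jaw at (205,255) and straight. I give it a second push to 19 N and check that it holds.

```bash
python3 - <<'E'
from a import *
D=down(TH+np.pi/2); b=RF[:,0]
env.reach(F(-85,40,200),D); print(env.sense()["wrist_force"]); env.movel(F(-85,40,26),rate=.2); print(env.sense()["wrist_force"])
env.movel(F(-70,40,26),rate=.03)
print(push(b,18,.03,.0005,.02)); env.pause(.3); print((RF.T@(here()-OF))*1000, env.sense()["wrist_force"])
env.movel(here()-b*.02,rate=.05); up(.2); effector.release()
env.reach(F(-200,41,250),D); env.pause(.3); wedge_pose(); print(env.sense()["t"])
P,C=cloud("top")
for n,lo,hi in(("dock",.010,.02),("rdtop",.1,.13),("rhead",.025,.055)): print(n,rect(P,(.61,-.375),lo,hi,.055))
m=(C.max(1)>150)&(np.hypot(*(P-F(-75,-52,0))[:,:2].T)<.028)&(P[:,2]>.014); Q=P[m]; c=Q.mean(0); n=np.linalg.svd(Q-c)[2][2]; n*=np.sign(n[2])
print("plate",m.sum(),c,n,"nominal",F(-75,-52,26),RF@[-np.sin(.436),0,np.cos(.436)])
E
```

```text
[ 0.4369 -0.7305  0.1568]
[ 0.02   -0.1445  0.6778]
(0.021, np.float64(19.725370322409674))
[-54.3507  41.3842  25.717 ] [-18.8398  -0.7111  15.0029]
whead in frame (array([-30.5813,  40.51  ,   0.    ]), (array([0.5296, 0.0279]), 29.551025390625, 27.812612533569336, np.float64(0.20317845180605687), np.float64(0.05430928650391631), 161))
96.9917
dock (array([ 0.61  , -0.3746]), 69.06104278564453, 67.85289764404297, np.float64(-0.16455126427576147), np.float64(0.014898766566924793), 247)
rdtop (array([ 0.6079, -0.375 ]), 30.30865478515625, 29.560564041137695, np.float64(1.3217215226841457), np.float64(0.11572384730294172), 258)
rhead (array([ 0.6077, -0.375 ]), 43.84495544433594, 43.4089469909668, np.float64(1.327074210159096), np.float64(0.03954516036939154), 228)
plate 177 [ 0.5069 -0.0696  0.0258] [-0.3467 -0.0835  0.9343] nominal [ 0.5032 -0.0713  0.026 ] [-0.4149 -0.0786  0.9064]
```

Wedge at home (x about -31) and it held its place after release. Now the reader.

```bash
cat > r.py <<'E'
from a import *
n=RF@[-np.sin(np.radians(25)),0,np.cos(np.radians(25))]; pc=np.array([.5048,-.0705,.026])
def readR(j):
    a=RF[:,1]; b=np.cross(n,a); y=np.cos(j*np.pi/2)*a+np.sin(j*np.pi/2)*b; return np.column_stack([np.cross(y,-n),y,-n])
E
python3 - <<'E'
from r import *
for j in range(4):
    q=solver.inverse_kinematics([.608,-.375,.25],down(-.249+j*np.pi/2)); q2=solver.inverse_kinematics(pc+n*.14,readR(j)); q3=solver.inverse_kinematics(pc+n*.22,readR(j)); 
    print(j,q,q2,q3)
E
```

```text
0 [ 0.7143  0.5794 -0.3258  1.3693  0.1875  1.223   0.1252] [ 0.7556  0.1099 -0.5393  2.3824 -0.4208  0.287   2.3702] [ 0.6842 -0.1181 -0.3705  2.3661 -0.4846  0.5469  2.4395]
1 [ 0.7847  0.5985 -0.4408  1.3635  0.2573  1.236   1.6486] [-0.1839  0.0551  0.435   2.4343 -0.6789  0.3243 -2.0968] [ 1.3774 -0.1455 -0.9737  2.339  -0.65    0.6048 -2.0778]
2 [ 1.1744  0.9527 -1.3312  1.3335  0.9153  1.519   2.828 ] [-0.1839  0.0551  0.435   2.4343 -0.6789  0.3243 -0.526 ] [ 1.3774 -0.1455 -0.9737  2.339  -0.65    0.6048 -0.507 ]
3 [-0.1954  0.9136  1.3396  1.4402 -0.886   1.4703 -0.69  ] [ 0.7858  0.1133 -0.5705  2.3809 -0.4049  0.2857  0.7853] [ 0.8852 -0.1168 -0.5509  2.3568 -0.527   0.5585  0.9175]
```

```bash
python3 - <<'E'
from r import *
D=down(-.249); c=[.608,-.375]
env.reach([*c,.25],D); env.movel([*c,.080],rate=.15); effector.grasp(35); env.pause(.3); print(env.sense()["gripper_width"])
env.movel([*c,.25],rate=.15)
R=readR(3); env.reach(pc+n*.18,R); env.movel(pc+n*.14,rate=.05); env.pause(.6)
print(here(),pc+n*.14,env.sense()["t"])
p,_=viewer.read_camera("side"); cv2.imwrite("pics/s5.png",cv2.resize(p[100:280,200:440,::-1],None,fx=3,fy=3)); env.pause(1.2)
E
```

```text
0.029611403034490495
[ 0.4467 -0.0815  0.1529] [ 0.4467 -0.0815  0.1529] 105.3667
```

View pics/s5.png

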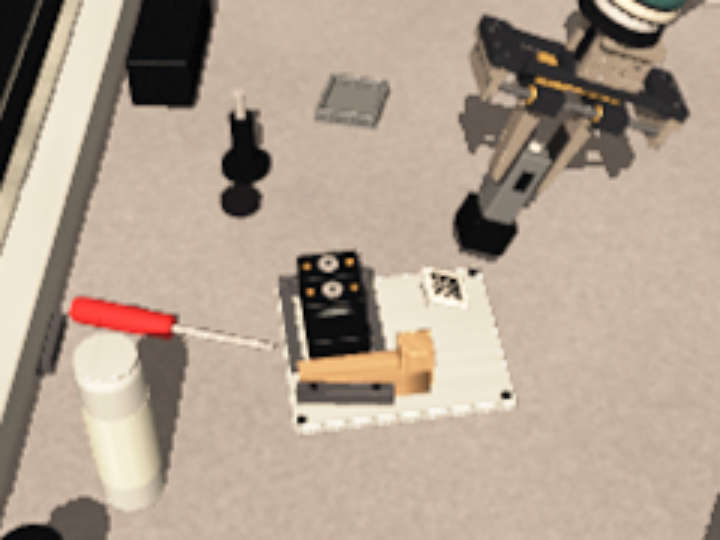

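The reader is held tilted above the code plate (445,285), its axis aimed at it. I check how it sits in the hand from depth before returning it.

```bash
python3 - <<'E'
from r import *
s=env.sense(); T=s["tcp_rot"]
for c in("side","top"):
    P,_=cloud(c); Q=(P-s["ee_pos"])@T
    for lo,hi in((.005,.035),(.042,.073)):
        m=(np.abs(Q[:,:2]).max(1)<.05)&(Q[:,2]>lo)&(Q[:,2]<hi); 
        if m.sum()>5: print(c,lo,m.sum(),np.percentile(Q[m],[2,98],axis=0).round(4).tolist())
E
```

```text
side 0.005 130 [[-0.0139, -0.0136, 0.0055], [0.0153, 0.0166, 0.0346]]
side 0.042 185 [[-0.0193, -0.0188, 0.0423], [0.0226, 0.0233, 0.0704]]
top 0.005 23 [[-0.0128, 0.0123, 0.0252], [0.0135, 0.0151, 0.0344]]
top 0.042 165 [[-0.0208, -0.0139, 0.0424], [0.0218, 0.0218, 0.0715]]
```

```bash
python3 - <<'E'
from r import *
env.pause(.5); env.movel(pc+n*.18,rate=.08)
D=down(-.249); c=[.609,-.375]
env.reach([*c,.25],D); env.movel([*c,.095],rate=.12); env.movel([*c,.0805],rate=.03); effector.release(); env.pause(.3)
env.movel([*c,.25],rate=.15); env.reach([.40,-.40,.3],D); env.pause(.5)
wedge_pose(); P,C=cloud("top")
for k,lo,hi in(("dock",.010,.02),("rdtop",.1,.13),("rhead",.025,.055)): print(k,rect(P,(.61,-.375),lo,hi,.055))
r=rect(P,F(37,-41,0),.06,.073,.06); print((RF.T@(np.array([*r[0],0])-OF))*1000,r[1:])
p,_=viewer.read_camera("side"); cv2.imwrite("pics/s6.png",p[:,:,::-1]); print(env.sense()["t"])
E
```

```text
whead in frame (array([-30.5786,  40.5237,   0.    ]), (array([0.5296, 0.0279]), 29.53685188293457, 27.817745208740234, np.float64(0.2006318206584254), np.float64(0.05404223426433247), 156))
dock (array([ 0.6103, -0.375 ]), 68.69825744628906, 68.38494110107422, np.float64(-0.18677627567885424), np.float64(0.014679524557325907), 253)
rdtop (array([ 0.6073, -0.3742]), 30.55251121520996, 30.24407958984375, np.float64(1.3361561221084843), np.float64(0.11568470889465654), 260)
rhead (array([ 0.6068, -0.3743]), 43.62839126586914, 43.606285095214844, np.float64(-0.2625376160533194), np.float64(0.03996689792486119), 232)
[ 35.5808 -41.342    0.    ] (68.6098403930664, 55.8024787902832, np.float64(-1.3862522461627196), np.float64(0.06532789345279966), 746)
115.375
```

View pics/s6.png

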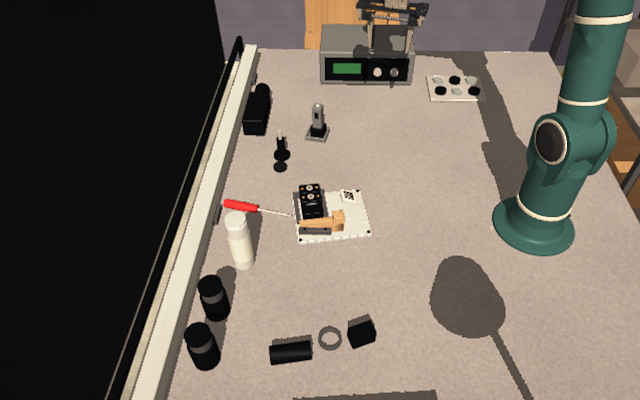

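The reader is upright in its dock (318,122), the row is wedged at (320,210), and the bystanders are where they were.

```bash
python3 -c "
from a import *
print(workorder.finish_job())"
```

```text
the job is handed in; nothing more can be done
None
```

The job is handed in and no verdict came back: both lens cells and one filler block stand in the row, the wedge is jammed at its home position, the reader was held over the code plate for over a second and is back upright in its dock, and the bystanders look undisturbed in the last picture.

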